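Ready the contact grill: tray home, lid held half open

TASK

Get the cold contact grill ready for a sandwich: first, with the lid still shut, push its drip tray fully home until it clicks in, then lift the lid to half open, 45 degrees, and hold it there. The lid falls shut if let go, so finish while still holding it steady at that angle, and leave the mug, jar and plate where they are.

Things in the scene. Friction and masses are not known exactly. Their poses are not given: they have to be found in the camera images.
- grill: Brushed steel contact grill, fixed to the worktop, 200 mm deep (its x), 240 mm wide (its y), 118 mm high with the lid shut, black handle not counted. Origin: centre of its underside, on the worktop; its x points from the front to the hinge at the back, z up. The front (drip tray, lid handle) is at its -x side, towards the robot; base top 78 mm up
- lid (a joint): Opening angle of the lid, rad: 0 shut, grows as the front edge rises, stop at 1.2. The hinge line is along the grill's y at the back (see lid_hinge). It has almost no friction and falls shut from every angle
- lid_panel: The grill's lid, 200 x 240 x 35 mm steel slab, 0.5 to 1 kg, with its bar handle on top near the front edge. Origin on the hinge line; with the lid shut its axes are parallel to the grill's, so the lid reaches from x = 0 to -200 mm and from z = 0 to 35 mm
- lid_handle (a point): Middle of the lid's black bar handle: a round bar 14 mm thick parallel to the grill's y, between two 14 mm posts 130 mm apart. It is 36 mm above the lid's top face (29 mm clear under the bar), 25 mm behind the lid's front edge; lid shut, it lies 175 mm in front of the hinge line and 71 mm above it (154 mm above the worktop). Fixed to the lid and turns with it
- lid_hinge (a point): Middle of the lid's hinge line, 100 mm behind the grill's origin and 83 mm up; axes parallel to the grill's, does not move
- drip_tray (a joint): How far the drip tray is pulled out, m: 0 fully home, grows towards the front (the grill's -x). Friction about 1 N; in the last 10 mm a sprung detent resists with up to about 4 N, its crest at 4 mm, and then draws the tray home to a firm stop
- tray_pull (a point): Middle of the front face of the drip tray's black pull, a solid bar 100 mm wide (grill's y), 18 mm high, centred 27 mm above the worktop, reaching 54 mm out in front of the tray's front plate. With the tray home this point is 160 mm in front of the grill's origin (60 mm in front of the grill's front)
- mug: White mug, 80 mm across, 95 mm high, loose, beside the grill on its +y side; origin under its centre. Leave alone
- jar: Amber glass jar with a steel cap, 60 mm across, 100 mm high, loose, beside the grill on its -y side; origin under its centre. Leave alone
- side_plate: White side plate, 150 mm across, 20 mm high, loose, in front of the jar on the grill's -y side; origin under its centre. Leave alone

How it is judged:
On the way, in this order (a step that is already met when the one before it is completed fails the run):
1. the drip tray is fully home while the lid is still shut (value of joint drip_tray below 0.0025 m and value of joint lid below 0.1 rad), for 0.2 s.
2. the lid is lifted to 45 degrees, within 7 degrees, by the robot (value of joint lid between 0.663 and 0.908 rad and contact force between lid_panel and the fingers above 0.5 N), for 0.2 s.
At the end, for the whole second after the job is handed in: The drip tray is fully home (within 2.5 mm of its stop). The robot's fingers carry the lid, and nothing else does, at 45 degrees open, within 7 degrees, and it is still (under 0.05 rad/s). Mug, jar and plate stand within 25 mm of where they were and upright (all of step 2 and value of joint drip_tray below 0.0025 m and velocity of joint lid between -0.05 and 0.05 rad/s and contact force between lid_panel and mug below 0.1 N and contact force between lid_panel and jar below 0.1 N and contact force between lid_panel and side_plate below 0.1 N and distance of each of mug, jar, side_plate from where it was at the start of the episode below 0.025 m and angle between each of mug, jar, side_plate's own z axis and vertical below 0.2 rad); the arm keeps its last pose, push and grip.
It fails at once if the mug, jar or plate is pushed more than 25 mm or tipped (distance of any of mug, jar, side_plate from where it was at the start of the episode above 0.025 m or angle between any of mug, jar, side_plate's own z axis and vertical above 0.3 rad).
It also fails if it takes over 48 s, if anything falls off the work surface, if the arm or the gripper's body presses on something with over 40 N, if the wrist force passes 120 N, or if a joint passes its speed limit or range.

ROBOT

A 7-joint arm with a two-finger parallel gripper is mounted at the origin on the work surface. World frame = base frame: x ahead of the robot, y to its left, z up, the work surface at z = 0. Lengths are in m, angles in rad, forces in N, time in s.
With the tool pointing down it reaches from about 0.425 to 0.8 m from the base axis. Payload 8.3 kg.
Tool frame: the origin (TCP) lies at the centre of the arm's flange, where the gripper is bolted on; the fingertips stand 173 mm ahead of it and the grasp point (between the pads) lies 155 mm ahead of it; z points along the fingers, y is the line along which they close (so a half turn about z gives the same grasp; the last joint's range is limited). The gripper opens to 85 mm and grips with 20 to 120 N. Pads are 22 mm wide; open, the fingers measure 114 mm over their backs; the gripper's body (76 mm by 85 mm) begins 54 mm behind the grasp point. The pads swing forward as they close: fully open they stand 13 mm farther back than shut.
Start: joints at [-1.273, 0.383, 0.016, 1.37, -0.006, 1.388, -0.046], TCP at [0.221, 0.585, 0.405] pointing down, gripper open.
Joint ranges: [-2.95, 2.95], [-0.25, 2.06], [-1.52, 1.56], [0.18, 2.33], [-1.44, 4.58], [0.02, 2.06], [-3.01, 3.01]. Speed limits (rad/s): [2.39, 2.39, 3.01, 3.01, 3.14, 3.14, 3.14].

INTERFACE

Orientations are given as a rotation vector (axis times angle).
In Python, from workcell import manip, effector, solver, vision, workorder gives the robot as it stands. The module is installed in compiled form; this text tells all that it offers. Calls block until the motion is done:
- manip.move_ptp(position, orientation): joint-space move of the TCP to a pose.
- manip.move_straight(position, v=0.15, ori=None, until_force=None): straight line of the TCP; ori=None keeps the orientation; v is the mean speed in m/s. With until_force (N) it stops when the force on the tool has changed by that much, and returns True; else False.
- manip.set_joints(angles): joint-space move.
- effector.gripper_to(opening, grip_force=None): finger opening in m; grip_force is the grip in N (None keeps the last); returns when the fingers have stopped.
- manip.hold(seconds).
- solver.inverse_kinematics(position, orientation): joint angles nearest the present ones, or None.
- manip.sense(): the state.
- vision.capture(name): name is "scene" or "side" or "wrist"; returns (picture, depth): 420x560x3 uint8, blue, green, red; 420x560 float32, m along the optical axis (not along the pixel's ray), 0 where there is no reading.
- vision.get_calibration(name): a dict with "fx", "fy", "cx", "cy" (pixels), "eye" and "attitude" of the camera in the world. Camera axes: x right, y up, looking along -z (the intrinsics and any distortion apply to the point x, -y, -z); pixel columns grow to the right and rows downward; lengths in m; the calibration is good to about 2 mm. A picture is of the moment at which its call begins: read the wrist's pose just before it. get_calibration takes no time and is no camera call; for the wrist camera it gives the pose at the moment of the call.
A pose or a line that the arm cannot do raises manip.PlanningError and nothing moves.
- workorder.close_job(): hands the job in; it is judged then, once.
The state is a dict: "time": time; "joints": joint angles; "qd": joint speeds; "tau": joint torques, N m; "position": TCP position; "ee_rot": TCP orientation; "contact_force": force on the tool from outside, world axes, zero at the start; "moment": the same for the moment, N m; "finger_gap": finger opening in m; "grip_force": force on a finger pad.
Only numpy, scipy, OpenCV 4.12 (cv2) and the standard library are available. Lean on these libraries where they do the work, as an engineer would, in place of code of your own. Each camera call takes 0.05 s, during which the arm holds its last target. There are 200 camera calls.

## Working session

There is one attempt and no reset: what is moved stays moved. The work goes in short steps, each a Python script; the robot and the scene stay as the last script left them, time stands still between calls to the robot, and variables do not carry over. Pictures are saved under pics/ and viewed, at most 10 in all, crops included, and the job is handed in when it is done.

```bash
mkdir -p pics; cat > h.py <<'E'
import numpy as np, cv2
from scipy.spatial.transform import Rotation as R
from workcell import manip, effector, solver, vision, workorder
def rot(a):
    a=np.array(a,float)
    if a.shape==(3,3): return a
    return R.from_rotvec(a).as_matrix() if a.size==3 else R.from_quat(a).as_matrix()
def cloud(name):
    c=vision.get_calibration(name); im,d=vision.capture(name)
    v,u=np.indices(d.shape)
    P=np.stack([(u-c['cx'])/c['fx']*d,-(v-c['cy'])/c['fy']*d,-d],-1)
    W=P@rot(c['attitude']).T+np.array(c['eye']); W[d==0]=np.nan
    return im,W
E
python3 - <<'E'
from h import *
for n in("scene","side"):
    im,W=cloud(n); cv2.imwrite(f"pics/{n}.png",im); np.save(n+".npy",W); print(vision.get_calibration(n))
s=manip.sense(); print(s)
E
```

```text
{'fx': 427.55310116713963, 'fy': 427.55310116713963, 'cx': 281.7424724687656, 'cy': 203.01906824281753, 'eye': array([ 1.02194095, -0.26686258,  0.94618738]), 'attitude': array([0.47736708, 0.22146702, 0.89852931])}
{'fx': 500.3596564693239, 'fy': 500.3596564693239, 'cx': 267.8372560806799, 'cy': 214.79320105742872, 'eye': array([ 0.35790078, -0.73163065,  1.09788852]), 'attitude': array([ 0.68712756, -0.12294384, -0.35623926])}
{'time': 0.1, 'joints': array([-1.27290455,  0.3841563 ,  0.01638498,  1.37101479, -0.00632116,
        1.38821332, -0.04649703]), 'qd': array([-0.00056536, -0.00114085, -0.00039009, -0.00275398,  0.0009514 ,
       -0.00075803,  0.00046408]), 'tau': array([ 4.29188018e-03, -6.29139447e+01,  8.48150980e-01, -3.72766364e+01,
        1.68801297e-02,  1.04930793e-02,  2.08862303e-06]), 'position': array([0.22054576, 0.58464297, 0.40379282]), 'ee_rot': array([-5.63523897e-01, -3.09032671e+00,  2.69552332e-03]), 'contact_force': array([-0.4090826 ,  0.02575601,  0.08227013]), 'moment': array([-6.43315868e-02,  2.83616023e-02, -3.83794084e-05]), 'grip_force': 0.0, 'finger_gap': 0.08555990528896046}
```

View pics/scene.png

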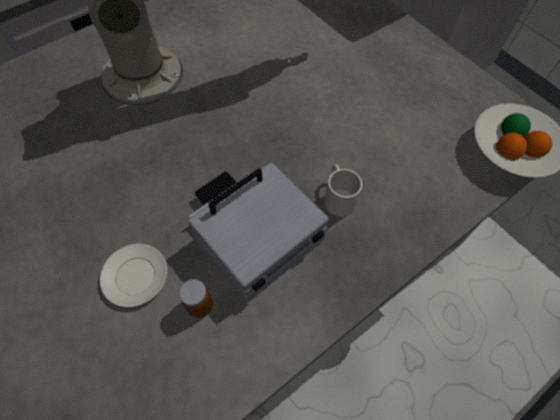

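View pics/side.png

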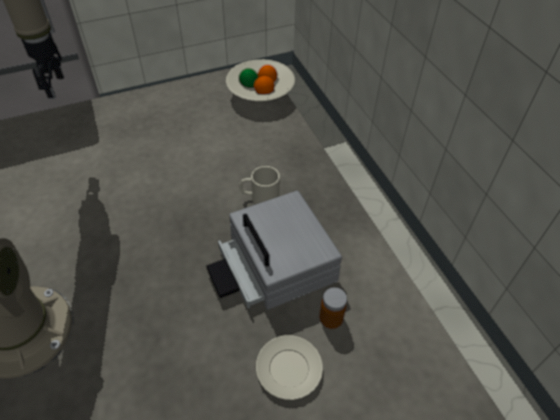

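The scene view shows the grill at about (258,225), its handle from (212,208) to (260,175) and the tray pull at (215,190). The side view shows the handle from (245,220) to (268,262) and the pull at (222,280), with the tray part out. Next I'll fit the poses.

```bash
python3 - <<'E'
from h import *
for n,box in(("scene",(185,330,155,300)),("side",(200,345,185,312))):
    W=np.load(n+".npy"); w=W[box[2]:box[3],box[0]:box[1]].reshape(-1,3)
    im=cv2.imread(f"pics/{n}.png")[box[2]:box[3],box[0]:box[1]].reshape(-1,3)
    z=w[:,2]
    t=w[(abs(z-.118)<.006)]; r=cv2.minAreaRect(t[:,:2].astype(np.float32)); print(n,"lid",len(t),np.median(t[:,2]),r, cv2.boxPoints(r).tolist())
    h=w[(z>.145)&(z<.175)]; r=cv2.minAreaRect(h[:,:2].astype(np.float32)); print("handle",len(h),h.mean(0),h[:,2].max(),r)
    dk=im.max(1)<35
    p=w[dk&(z>.025)&(z<.045)]; 
    if len(p): print("pull",len(p),p.mean(0),cv2.minAreaRect(p[:,:2].astype(np.float32)))
E
```

```text
scene lid 8662 0.11784709421398665 ((0.662943959236145, -0.04393211007118225), (0.19989414513111115, 0.23923470079898834), 3.299469232559204) [[0.5562779903411865, 0.06973452866077423], [0.57004714012146, -0.16910360753536224], [0.7696099281311035, -0.15759874880313873], [0.7558407783508301, 0.08123938739299774]]
handle 429 [ 0.58985305 -0.05142001  0.15836467] 0.16465811442179656 ((0.5881006717681885, -0.04838595539331436), (0.014960031025111675, 0.1423480212688446), 2.9703547954559326)
pull 606 [ 0.49120761 -0.05489964  0.03581246] ((0.4937792420387268, -0.05363637953996658), (0.0520896390080452, 0.0988539606332779), 2.9686336517333984)
side lid 5870 0.11800394258656649 ((0.6599088907241821, -0.03964786231517792), (0.19940538704395294, 0.24360474944114685), 3.2695860862731934) [[0.5534216165542603, 0.07626980543136597], [0.5673153400421143, -0.1669384241104126], [0.766396164894104, -0.1555655300617218], [0.75250244140625, 0.08764269948005676]]
handle 305 [ 0.58486407 -0.04981321  0.15876403] 0.16568893099573634 ((0.5853089690208435, -0.0449971929192543), (0.014612608589231968, 0.14286905527114868), 2.6066792011260986)
pull 714 [ 0.49086625 -0.05557474  0.03555979] ((0.4905957579612732, -0.051637325435876846), (0.05258268490433693, 0.09877842664718628), 3.726377487182617)
```

```bash
cat >> h.py <<'E'
yaw=0.0575; G=np.array([0.6615,-0.042,0])
gx=np.array([np.cos(yaw),np.sin(yaw),0]); gy=np.array([-np.sin(yaw),np.cos(yaw),0]); gz=np.array([0,0,1.])
def ori(y,z=-gz): return R.from_matrix(np.stack([np.cross(y,z),y,z],1)).as_rotvec()
def P(x,y,z): return G+x*gx+y*gy+z*gz
def handle(a):
    b=a+np.arctan2(.071,.175); r=np.hypot(.071,.175); return P(.1-r*np.cos(b),0,.083+r*np.sin(b))
E
python3 - <<'E'
from h import *
for s in(1,-1):
    print("push",s,[solver.inverse_kinematics(P(x,0,.190),ori(s*gy)) for x in(-.22,-.17)])
    for t in (0,.2):
        z=-gz*np.cos(t)-gx*np.sin(t); y=s*(gx*np.cos(t)-gz*np.sin(t))
        for a in(0,.4,.785): print("lift",s,t,a,solver.inverse_kinematics(handle(a)-.153*z,ori(y,z)))
E
```

```text
push 1 [array([-0.56472714,  0.29137039,  0.69815734,  2.11242549, -0.25536856,
        0.81980958,  1.91690073]), array([-0.51516701,  0.39162657,  0.6598623 ,  1.98858675, -0.31321793,
        0.86235522,  1.94296082])]
lift 1 0 0 [-0.54796419  0.45056964  0.76014821  1.63776401 -0.32963434  1.18625098
  0.34505907]
lift 1 0 0.4 [-0.49394835  0.48672122  0.73993606  1.43638655 -0.3295055   1.3450177
  0.31892272]
lift 1 0 0.785 [-0.41633271  0.60970349  0.73954535  1.1759402  -0.39739218  1.49560078
  0.3148338 ]
lift 1 0.2 0 [-0.44043573  0.58883934  0.68183531  1.4450477  -0.31216145  1.43055855
  0.32331107]
lift 1 0.2 0.4 [-0.40515583  0.64254558  0.70783947  1.22662143 -0.34289182  1.60165207
  0.31691074]
lift 1 0.2 0.785 [-0.31854719  0.77885315  0.72460681  0.91782419 -0.42564736  1.77674354
  0.29997448]
push -1 [array([-0.73246445,  0.34517949,  0.90403266,  2.11769824, -0.36543632,
        0.83913508, -1.12119664]), array([-0.72635231,  0.48532106,  0.93943375,  1.99577542, -0.4981606 ,
        0.9077209 , -1.03656688])]
lift -1 0 0 [-0.8472835   0.77456968  1.35713801  1.64822476 -0.77268465  1.36623228
 -2.45980101]
lift -1 0 0.4 [-0.76858875  0.78214614  1.35510066  1.44747678 -0.76123714  1.50831588
 -2.52202473]
lift -1 0 0.785 [-0.63101521  0.8695187   1.35066231  1.18707103 -0.84566016  1.65775327
 -2.57583031]
lift -1 0.2 0 [-0.73138986  0.92888402  1.35077082  1.45777862 -0.78003727  1.62115506
 -2.47145815]
lift -1 0.2 0.4 [-0.63849712  0.92863159  1.34964341  1.23865052 -0.78369529  1.76523313
 -2.53478971]
lift -1 0.2 0.785 [-0.48067642  1.0002224   1.34732786  0.92938423 -0.88483267  1.920475
 -2.62229762]
```

```bash
python3 - <<'E'
from h import *
effector.gripper_to(0.0)
o=ori(gy)
manip.move_ptp(P(-.222,0,.40),o); manip.move_straight(P(-.222,0,.192),v=.15)
im,W=cloud("side"); cv2.imwrite("pics/pre.png",cv2.resize(im[180:340,150:360],None,fx=3,fy=3))
s=manip.sense(); print(s['time'],s['position'],s['contact_force'])
r=manip.move_straight(P(-.162,0,.192),v=.04,until_force=12)
s=manip.sense(); d=s['position']-G; print(r,s['time'],d@gx,d@gy,s['position'][2],s['contact_force'])
im,W=cloud("side"); cv2.imwrite("pics/push.png",cv2.resize(im[180:340,150:360],None,fx=3,fy=3))
E
```

```text
4.85 [ 0.4402573  -0.05477837  0.19268592] [-0.71503603  0.34544083  0.64037209]
True 6.0083 -0.17160937432189854 3.0341647010229816e-05 0.19117234149369247 [0.33676569 0.78332184 0.10723631]
```

View pics/push.png

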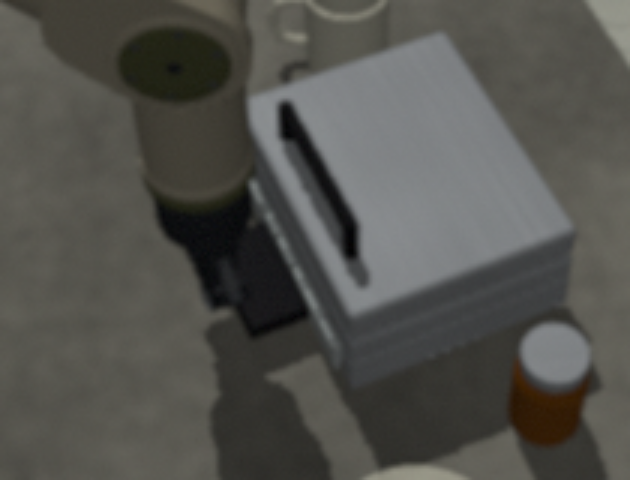

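The crop shows the closed fingers at about (235,290) touching the pull, and the tray's front plate looks flush with the grill. The TCP stopped where a home tray would put it. I'll press again to confirm the firm stop, back off and measure.

```bash
python3 - <<'E'
from h import *
r=manip.move_straight(P(-.160,0,.192),v=.02,until_force=15)
s=manip.sense(); d=s['position']-G; print(r,s['time'],d@gx,s['contact_force'])
manip.move_straight(P(-.23,0,.192),v=.15); manip.move_straight(P(-.23,0,.40),v=.25)
for n,b in(("scene",(185,330,155,300)),("side",(200,345,185,312))):
    im,W=cloud(n); w=W[b[2]:b[3],b[0]:b[1]].reshape(-1,3); i=im[b[2]:b[3],b[0]:b[1]].reshape(-1,3)
    p=w[(i.max(1)<35)&(w[:,2]>.031)&(w[:,2]<.042)]-G
    if len(p): print(n,len(p),np.percentile(p@gx,[2,50,98]),np.percentile(p@gy,[2,98]))
effector.gripper_to(.045,20)
t=.2; z=-gz*np.cos(t)-gx*np.sin(t); y=gx*np.cos(t)-gz*np.sin(t)
manip.move_ptp(handle(0)-.23*z,ori(y,z))
s=manip.sense(); print(s['time'],s['position'],s['contact_force'])
im,W=cloud("scene"); cv2.imwrite("pics/above.png",im)
im,W=cloud("wrist"); cv2.imwrite("pics/wr.png",im)
h=W[(W[...,2]>.140)&(W[...,2]<.170)]-G; h=h[(abs(h@gx+.075)<.03)&(abs(h@gy)<.1)]
print(len(h)); print(np.percentile(h@gx,[3,50,97]),np.percentile(h@gy,[1,99]),h[:,2].max())
E
```

```text
True 6.3833 -0.17067549003778673 [ 0.58835452  0.5304694  -0.462202  ]
scene 138 [-0.15681392 -0.15151333 -0.14596364] [-0.04900856  0.04517505]
side 665 [-0.15958792 -0.13435782 -0.10944634] [-0.04613565  0.04495077]
9.65 [ 0.63193818 -0.04408231  0.3797671 ] [-0.78258435 -0.12937563  0.21892377]
5327
[-0.08163783 -0.07429985 -0.06899813] [-0.06629704  0.0702253 ] 0.1633903189820553
```

View pics/wr.png

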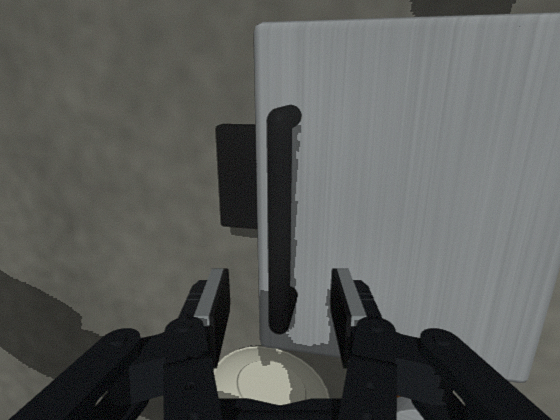

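The wrist picture shows the bar (column 282) centred between the open pads (columns 215 and 345). The pull's front measures -0.160, so the tray is home. Now I'll descend and grip.

```bash
python3 - <<'E'
from h import *
t=.2; z=-gz*np.cos(t)-gx*np.sin(t); y=gx*np.cos(t)-gz*np.sin(t)
print(manip.move_straight(handle(0)-.153*z,v=.1,until_force=12))
effector.gripper_to(0.0,25)
s=manip.sense(); print(s['time'],s['position'],s['contact_force'],s['finger_gap'],s['grip_force'])
im,W=cloud("side"); cv2.imwrite("pics/grip.png",cv2.resize(im[180:340,150:360],None,fx=3,fy=3))
E
```

```text
False
11.05 [ 0.61645227 -0.04484613  0.30469085] [-6.45413872  0.02656201  6.49402932] 0.013296892544644768 24.784461557865143
```

View pics/grip.png

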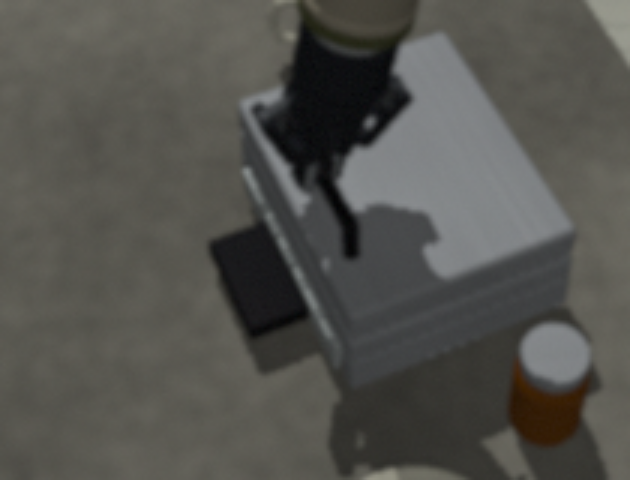

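The fingers at about (315,165) hold the bar with a 13.3 mm gap, and the tray is flush. Now the lift.

```bash
python3 - <<'E'
from h import *
t=.2; z=-gz*np.cos(t)-gx*np.sin(t)
for a in np.linspace(0,np.pi/4,7)[1:]:
    manip.move_straight(handle(a)-.153*z,v=.05)
    s=manip.sense(); f=s['contact_force']; print(round(a,2),s['time'],f.round(1),s['finger_gap'].__round__(4),s['position']-(handle(a)-.153*z))
    if np.linalg.norm(f)>60: break
manip.hold(.5)
im,W=cloud("side"); cv2.imwrite("pics/lift.png",im)
for n in("side","scene"):
    im,W=cloud(n); q=(W-G).reshape(-1,3); X,Y,Z=q@gx,q@gy,q[:,2]
    # lid points off to the sides of the gripper, in front of/above the hinge; lid frame line Z-.083 = tan(a)*(.1-X)
    m=(abs(Y)<.118)&(abs(Y)>.085)&(Z>.13)&(Z<.29)&(X>-.1)&(X<.13)
    if m.sum()>50:
        p=np.stack([X[m],Z[m]],1).astype(np.float32); l=cv2.fitLine(p,cv2.DIST_HUBER,0,.01,.01).ravel(); print(n,m.sum(),np.degrees(np.arctan2(-l[1],l[0])),l)
s=manip.sense();print(s['time'],s['contact_force'],s['grip_force'])
E
```

```text
0.13 11.7417 [-6.   0.4 -0.2] 0.0133 [-0.00103697 -0.0003658  -0.00043488]
0.26 12.3833 [-9.9  0.6  3.9] 0.0126 [-0.00134326 -0.00045674 -0.00011573]
0.39 13.025 [-14.5   2.1   8.3] 0.0132 [-0.00158866 -0.00056424  0.00072753]
0.52 13.6667 [-15.6   2.2  14.3] 0.0126 [-0.00167358 -0.00062272  0.00199567]
0.65 14.3083 [-15.8   2.5  20.5] 0.0129 [-0.00158072 -0.00051289  0.00354929]
0.79 14.95 [-11.3   1.5  17.2] 0.013 [-0.00106797 -0.000382    0.00355078]
side 1190 41.76925 [ 0.74583364 -0.6661323   0.02976403  0.19206709]
scene 2279 44.226192 [ 0.7165918  -0.6974928   0.02581848  0.20507401]
15.6 [-10.4234544    1.49851863  16.98636613] 25.77085644006729
```

View pics/lift.png

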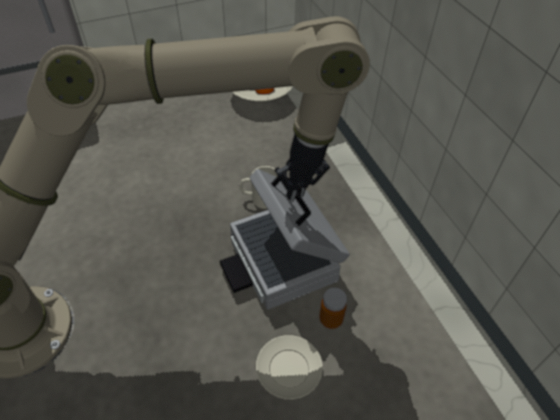

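The side view shows the lid about half open, with the bar in the fingers at about (300,205). The pull is flush at (236,270), and mug, jar and plate are undisturbed. The plane fits give 42–44° and the kinematics 45°. The steady radial force of about 20 N is only small path mismatch.

```bash
python3 - <<'E'
from h import *
a=manip.sense()['position']; manip.hold(1); s=manip.sense(); print(s['position']-a,abs(s['qd']).max(),s['contact_force'],s['finger_gap'])
im,W=cloud("scene"); q=(W-G).reshape(-1,3); p=q[(abs(q@gy)<.118)&(abs(q@gy)>.08)&(q[:,2]>.13)&(q[:,2]<.29)&(abs(q@gx-.02)<.1)]
X,Z=p@gx,p[:,2]
for k in range(30):   # trim to the top plane
    c=np.polyfit(X,Z,1); r=abs(Z-np.polyval(c,X)); m=r<max(.004,np.percentile(r,95)); X,Z=X[m],Z[m]
print(len(X),np.degrees(np.arctan(-c[0])))
print(workorder.close_job())
E
```

```text
[ 9.31094923e-06  1.50939794e-05 -7.01072307e-06] 0.003185702454536764 [-10.25260682   1.48349895  16.90811812] 0.013274458852219248
2410 44.35330339099336
the job is handed in; nothing more can be done
None
```

The job is handed in: the drip tray was pushed fully home with the lid shut, and the gripper is holding the lid still at about 44° (measured from the camera). The mug, jar and plate looked undisturbed in the last picture. No verdict came back when it was handed in.

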